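# Put the press cup away in the push-latch drawer

## Robot

A 6-joint arm with a two-finger parallel gripper is mounted at the origin on the work surface. World frame = base frame: x ahead of the robot, y to its left, z up, the work surface at z = 0. Lengths are in m, angles in rad, forces in N, time in s.
With the tool pointing down it reaches from about 0.35 to 0.85 m from the base axis. Payload 8.1 kg.
Tool frame: the origin (TCP) lies at the very end of the fingers, on their centre line; the grasp point (between the pads) lies 19 mm behind it; z points along the fingers, y is the direction in which the jaws open and shut (so a half turn about z gives the same grasp; the last joint's range is limited). The gripper opens to 93 mm and grips with 3 to 60 N. Pads are 15 mm wide; open, the fingers measure 128 mm over their backs; the gripper's body (75 mm by 188 mm) begins 65 mm behind the grasp point.
Start: joints at [-1.434, 0.13, 1.488, -0, 1.523, -0.085], TCP at [0.132, -0.585, 0.219] pointing down, gripper open.
Joint ranges: [-2.96, 2.96], [-0.89, 2.26], [0.02, 2.5], [-1.34, 4.48], [0, 2.73], [-2.66, 2.66]. Speed limits (rad/s): [2.39, 2.39, 2.79, 3.14, 3.14, 3.14].

## Interface

Orientations are given as a rotation vector (axis times angle).
In Python, from plant import robot gives the robot as it stands.
- The arm moves only by the tool jog_arm, never from a script. Its argument "commands" is a list of rows, each a list of 3 entries, a list of its own where there are three numbers: the shift along the world's x, y, z scaled (see below), then the turn, a rotation vector about the world's x, y, z scaled (see below), then the closure, from -1 (fully open) to 1 (shut), so that 0 is half open. In form: [[[tx, ty, tz], [ax, ay, az], hand], ...]. A call has 1 to 10 rows; each row is the pose to reach, as a shift and turn from the pose measured when the call began, turning the shorter way round; what a row does not reach only later rows make up. The controller multiplies each number of a shift by 0.6 m and each number of a turn by 2 pi rad. A row lasts 1/8 s, in which the tool goes at most 62.5 mm and 10.7 degrees, less where a joint would pass 70% of its speed; a pose out of reach is approached as far as the arm can. A call with a number of a shift or a turn outside -1 to 1 is refused whole. A call with a gripper value outside its range is refused whole. The fingers move at their own pace and stop on an object; "newtons" is the grip in N (left out, the last holds). Time passes only in rows, so rows that repeat a pose let the fingers close. It gives the time, the measured TCP pose, the force and the opening at its end, in the units of the state.
- robot.read_state(): the state, without advancing time (a new reading comes with each control period).
- robot.read_camera(name): name is "scene" or "side" or "wrist"; returns a dict with "pixels" (420x560x3 uint8, red, green, blue), "fovy" (degrees; the focal length in pixels is half the picture's height over the tangent of half this angle, whatever the lens; pixels are square), "cx", "cy" (the principal point, pixels), "rvec" (rotation vector, rad) and "tvec" (3), from world to camera coordinates, as OpenCV has them; the wrist camera has in their place "tool_from_camera" (4x4, takes a point from camera to tool coordinates, whose origin is the TCP and whose axes are the flange's). Camera axes: x right, y down, z forward; pixel columns grow to the right and rows downward; lengths in m; the calibration is good to about 2 mm. A picture is of the moment at which its call begins: read the wrist's pose just before it. There is no depth.
- robot.close_job(): hands the job in, once; it reports no verdict.
Trained networks look in the newest picture that a camera, given by its name, has taken for a name from the list of things; names that differ only in an ending like _2 or _b are one class to them, and where a whole thing is asked for, a point or a joint stands for the part that bears it (a point fixed in the world has none). Each returns a list of dicts, best first, with "p" (0 to 1); they miss things now and then, are a little off and sometimes report something else, mostly with a low value. They report only what shows in the picture. A call takes as long as a camera call. They do not tell look-alikes from the thing itself.
- robot.trace(camera, name): "pixels" (420x560 bool, what is visible of it) and "uv" ([column, row] in pixels, amid what is visible of it).
The state is a dict: "t": time; "q": joint angles; "dq": joint speeds; "joint_torque": joint torques, N m; "tool_pos": TCP position; "orientation": TCP orientation; "force": force on the tool from outside, world axes, zero at the start; "wrist_torque": the same for the moment, N m; "opening": finger opening in m.
Only numpy, scipy, OpenCV 4.12 (cv2) and the standard library are available. Lean on these libraries where they do the work, as an engineer would, in place of code of your own. Each camera call takes 0.05 s, during which the arm holds its last target.

## Task

Push the drawer front of the low aluminium case inward until its touch latch lets go and the drawer springs out, stand the brass bearing seat press cup upright in the drawer, then push the drawer in again until it latches shut and stays shut by itself. Push by feel, never with more than 20 N, and leave the other things on the counter where they are.

Things in the scene. Friction and masses are not known exactly. Their poses are not given: they have to be found in the camera images.
- drawer (a joint): Travel of the case's handleless drawer in m: 0 = latched shut (it rests 1 to 3 mm above 0), grows as it comes out, 0.070 = sprung out against its stop, below 0 = pushed in past the latched position. A spring drives it out with about 6 N at 0, 4.6 N at 0.070. Let go when not caught, it always runs out to 0.070.
- case: Low fixed aluminium case 160 deep (x), 180 wide (y), 56 mm high; origin under its centre, x into the case, front rim at x = -0.080. Its hidden touch latch: when shut, a push 6 to 13 mm past the rest position trips it, at a depth that differs each time and cannot be seen. A springy stop lies just behind the trip point: force there climbs from 7 N by about 10 N per mm.
- front_face (a point): Centre of the outer face of the drawer front, an upright plain wooden plate 172 wide, 48 high, 10 mm thick (4 to 52 mm above the case's underside), moving with the drawer; x into the case (the push direction), z up. Latched, the face is 28 mm before the case's rim. A push felt to reach 10 to 15 N at the stop has tripped the latch; then drawing back lets the drawer follow out.
- tray_floor (a point): Centre of the top of the drawer's floor, 9 mm above the case's underside; moves with the drawer, same axes. Inside 89 (x) by 144 mm (y); side walls 23 mm, front plate 43 mm above the floor; 43 mm headroom in the case. Sprung out, the floor is open from above from the plate (x = -0.046) to the rim (x = +0.042). Relatch: push in to the stop (10 to 15 N), about 7 mm past 0, let go.
- cup_mid (a point): Centre, half-way up, of the brass bearing seat press cup: the only open brass cup, upright, 34 mm high, 30 mm across (foot flange 34 mm across on the lowest 6 mm), 20 mm bore from above, about 130 g, z up. It stands in one of three places on the mat; the brass drift and the glass jar stand in the other two.
- drift: Brass stepped drift, not to be moved: a 40 mm disc 12 mm thick with an 18 mm stem up to 48 mm; origin at the centre of its underside.
- jar: Small closed glass jar with steel lid, 38 mm across, 45 mm high, not to be moved; origin at the centre of its underside.
- yoyo: Mirrored steel yo-yo lying on its side face, 56 mm across, 44 mm high, under the magnifier, not to be moved; origin at the centre of its underside.
- pad_tray: Grey plastic divided pad tray 100 x 140 x 22 mm, not to be moved; origin under its centre.
- tweezers: Chrome tweezers 125 mm long lying on the mat, not to be moved; origin at mid-length on the mat.
- driver: Screwdriver 160 mm long lying on the mat, not to be moved; origin at mid-length.
Mind the look-alikes: they are no part of the job. What is shaped like the part that bears cup_mid but black or green is not meant.

How it is judged:
On the way, in this order (a step that is already met when the one before it is completed fails the run):
1. the latch has let go and the drawer has sprung out, more than 60 mm (value of joint drawer above 0.06 m), for 0.2 s.
2. the cup stands upright on the floor of the open drawer, released (value of joint drawer above 0.03 m and x of cup_mid in the frame of tray_floor between -0.046 and 0.046 m and y of cup_mid in the frame of tray_floor between -0.072 and 0.072 m and z of cup_mid in the frame of tray_floor below 0.022 m and angle between cup_mid's own z axis and vertical below 0.2 rad and contact force between the fingers and cup below 0.05 N), for 0.2 s.
At the end, for the whole second after the job is handed in: The drawer is latched shut by itself (within 4 mm of its latched position, at rest) with the press cup standing upright (within 0.2 rad) on the drawer's floor, at rest (value of joint drawer between -0.004 and 0.004 m and velocity of joint drawer below 0.01 m/s and x of cup_mid in the frame of tray_floor between -0.046 and 0.046 m and y of cup_mid in the frame of tray_floor between -0.072 and 0.072 m and z of cup_mid in the frame of tray_floor between 0.012 and 0.022 m and angle between cup_mid's own z axis and vertical below 0.2 rad and linear speed of cup below 0.02 m/s); the robot touches nothing.
It fails at once if the drawer is pushed with more than 20 N (contact force between any of the fingers, the arm and drawer above 20 N).
It fails at once if a bystander is moved more than 15 mm (distance of any of drift, jar, yoyo, pad_tray, tweezers, driver from where it was at the start of the episode above 0.015 m).
It also fails if it takes over 72 s, if anything falls off the work surface, if the arm or the gripper's body presses on something with over 40 N, if the wrist force passes 120 N, or if a joint passes its speed limit or range.

## Working session

There is one attempt and no reset: what is moved stays moved. The work goes in short steps, Python scripts to look and compute and a tool call to move; the robot and the scene stay as the last step left them, time stands still between calls to the robot, and variables do not carry over. Pictures are saved under pics/ and viewed, and the job is handed in when it is done.

Besides the shell and the picture viewer there is one more tool, called after "Emit:" by a JSON object that holds its "api" and its "payload". jog_arm: Moves the arm, as the interface text tells. Shifts and turns lie within -1 to 1; 1 stands for 0.6 m of shift or 2 pi rad of turn. Its arguments: {"type":"object","properties":{"commands":{"type":"array"},"newtons":{"type":"number"}},"required":["commands"]}

```bash
ls; mkdir -p pics; cat > h.py <<'E'
import numpy as np, cv2
from plant import robot
def snap(name,fn):
    s=robot.read_state(); c=robot.read_camera(name)
    cv2.imwrite('pics/'+fn,cv2.cvtColor(c['pixels'],cv2.COLOR_RGB2BGR)); return s,c
def cam(c,s=None):
    H,W=c['pixels'].shape[:2]; f=H/2/np.tan(np.radians(c['fovy'])/2)
    if 'rvec' in c:
        R=cv2.Rodrigues(np.array(c['rvec'],float))[0]; t=np.array(c['tvec'],float)
    else:
        T=np.array(c['tool_from_camera']); Rt=cv2.Rodrigues(np.array(s['orientation'],float))[0]
        Rw=Rt@T[:3,:3]; p=np.array(s['tool_pos'])+Rt@T[:3,3]; R=Rw.T; t=-R@p
    K=np.array([[f,0,c['cx']],[0,f,c['cy']],[0,0,1.]]); return K,R,t
def ray(c,uv,z,s=None):
    K,R,t=cam(c,s); d=R.T@np.linalg.inv(K)@np.array([uv[0],uv[1],1.]); o=-R.T@t
    return o+d*(z-o[2])/d[2]
def proj(c,P,s=None):
    K,R,t=cam(c,s); q=K@(R@np.array(P,float)+t); return q[:2]/q[2]
E
python3 - <<'E'
from h import *
for n in ['scene','side','wrist']:
    s,c=snap(n,n+'0.png'); K,R,t=cam(c,s); print(n,c['fovy'],-R.T@t)
    for k in ['case','front_face','cup_mid','drift','jar','yoyo','pad_tray','tweezers','driver']:
        r=robot.trace(n,k); print(k,[(round(d['p'],2),np.round(d['uv']),int(d['pixels'].sum())) for d in r][:3])
print(s)
E
```

```text
pics
scene 43.72812698886985 [1.38656114 0.23112061 1.41645991]
case [(0.56, array([232., 238.]), 3767)]
front_face [(0.93, array([238., 209.]), 446)]
cup_mid [(0.47, array([345., 213.]), 134)]
drift [(0.7, array([146., 208.]), 158)]
jar [(0.74, array([171., 166.]), 157), (0.39, array([345., 212.]), 56)]
yoyo [(0.93, array([404., 248.]), 336)]
pad_tray [(0.86, array([151., 246.]), 1529)]
tweezers [(0.6, array([354., 273.]), 177)]
driver [(0.47, array([389., 192.]), 180)]
side 54.84833201209233 [0.19582478 0.73283622 0.70389878]
case [(0.67, array([260., 182.]), 4068), (0.54, array([281., 190.]), 870)]
front_face [(0.58, array([284., 189.]), 843), (0.56, array([154., 271.]), 231)]
cup_mid [(0.77, array([242., 285.]), 284), (0.71, array([272., 302.]), 304), (0.54, array([205., 269.]), 303)]
drift [(0.31, array([281., 190.]), 832), (0.29, array([242., 285.]), 269)]
jar [(0.58, array([356., 158.]), 219)]
yoyo [(0.71, array([144., 334.]), 921), (0.49, array([280., 191.]), 900)]
pad_tray [(0.82, array([278., 141.]), 965)]
tweezers [(0.77, array([152., 267.]), 257)]
driver [(0.8, array([246
[... 182 characters left out ...]
weezers []
driver []
{'t': 1.0, 'q': array([-1.43440398e+00,  1.30408475e-01,  1.48819454e+00, -4.03423750e-05,
        1.52295367e+00, -8.54079774e-02]), 'dq': array([ 4.37867686e-04,  3.04050155e-04, -5.56474226e-05, -1.45061197e-03,
        1.13569727e-03, -2.21959863e-04]), 'joint_torque': array([ 4.25498365e-04, -5.59773123e+01, -4.92065799e+01,  7.71162822e-02,
        2.26084463e-02,  8.78434776e-06]), 'tool_pos': array([ 0.13199697, -0.58532329,  0.21863316]), 'orientation': array([ 3.12225636e+00,  3.47688325e-01, -6.18354967e-05]), 'force': array([-0.01969246,  1.01657232, -0.39853378]), 'wrist_torque': array([-0.02984182, -0.00702447,  0.00341178]), 'opening': 0.09319372024084673}
```

View pics/scene0.png

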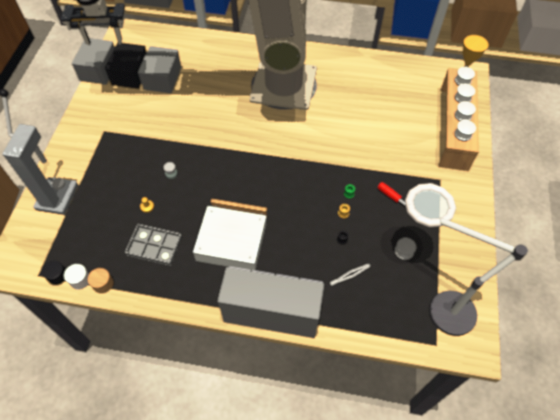

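View pics/side0.png

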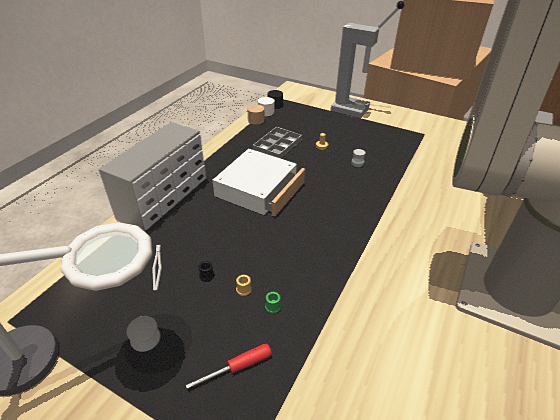

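```bash
python3 - <<'E'
import cv2
a=cv2.imread('pics/scene0.png')[140:300,110:430]; cv2.imwrite('pics/sc_zoom.png',cv2.resize(a,None,fx=2.5,fy=2.5,interpolation=2))
a=cv2.imread('pics/side0.png')[120:390,100:400]; cv2.imwrite('pics/si_zoom.png',cv2.resize(a,None,fx=2.2,fy=2.2,interpolation=2))
E
```

```text
(no output)
```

View pics/sc_zoom.png

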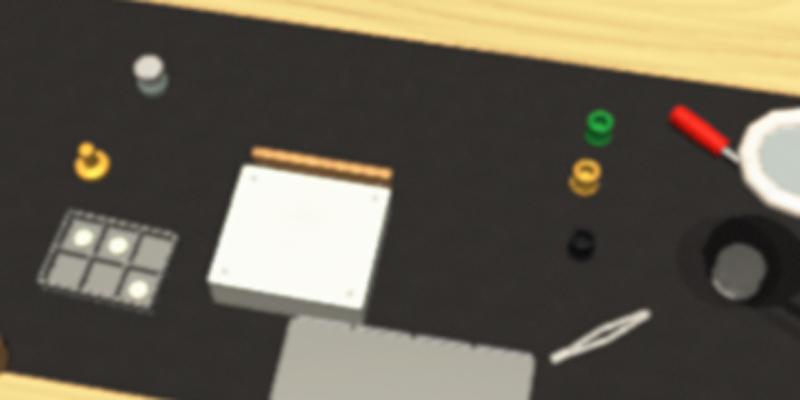

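View pics/si_zoom.png

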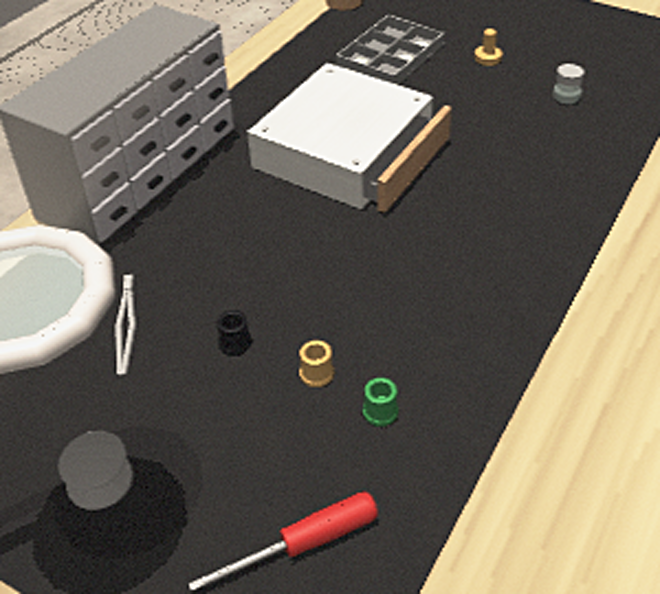

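Scene: the brass cup is at (345,212), between the green (350,190) and black (343,238) look-alikes. The drawer plate is at (238,206) facing the robot, and the white case top is around (232,238). The side view agrees, with the cup at (242,285).

```bash
python3 - <<'E'
from h import *
s,sc=snap('scene','a.png'); 
P={'scene':sc}
cup={}
def best(n,k,i=0): return robot.trace(n,k)[i]
rc=best('scene','cup_mid'); print('cup scene',rc['uv'],ray(sc,rc['uv'],.019))
img=sc['pixels'].astype(int)
# case top
m=((img.min(2)>200)).astype(np.uint8); m[:,:185]=0; m[:,280:]=0; m[:195]=0; m[275:]=0
n,l,st,ce=cv2.connectedComponentsWithStats(m); i=1+np.argmax(st[1:,4]); cs=max(cv2.findContours((l==i).astype(np.uint8),0,1)[0],key=len)
q=cv2.approxPolyDP(cs,6,True)[:,0]; print('case quad',q)
W=np.array([ray(sc,u+0.0,.058)[:2] for u in q]); print(np.round(W,4), [np.linalg.norm(W[k]-W[k-1]).round(4) for k in range(len(W))])
wc=np.array([ray(sc,u[0],.058)[:2] for u in cs]); print(cv2.minAreaRect((wc*1000).astype(np.float32)))
# plate: orange
r,g,b=img[...,0],img[...,1],img[...,2]
m=((r-b>50)&(r>120)).astype(np.uint8); m[:,:200]=0;m[:,275:]=0;m[:195]=0;m[225:]=0
ys,xs=np.nonzero(m); print('plate px',len(xs),xs.min(),xs.max(),ys.min(),ys.max())
wp=np.array([ray(sc,(x,y),.054)[:2] for x,y in zip(xs,ys)]); print(cv2.minAreaRect((wp*1000).astype(np.float32)))
s,sd=snap('side','b.png')
for d in robot.trace('side','cup_mid'): print('side',d['uv'],ray(sd,d['uv'],.019))
for k in ['jar','drift','driver','tweezers','yoyo','pad_tray']:
    d=robot.trace('scene',k)
    if d: print(k,ray(sc,d[0]['uv'],.02).round(3))
E
```

```text
cup scene [345.6, 189.6] [0.43610217 0.27900252 0.019     ]
case quad [[208 207]
 [194 251]
 [253 262]
 [264 216]]
[[ 0.6006 -0.1281]
 [ 0.7535 -0.1311]
 [ 0.7575  0.0445]
 [ 0.6015  0.0461]] [np.float64(0.1743), np.float64(0.153), np.float64(0.1756), np.float64(0.156)]
((678.6030883789062, -41.58244323730469), (181.06910705566406, 160.29473876953125), 89.0854721069336)
plate px 278 211 266 199 211
((577.5172729492188, -39.915313720703125), (174.8404998779297, 23.98796844482422), 89.19691467285156)
side [272.4, 303.6] [0.43647599 0.29440354 0.019     ]
side [241.8, 284.8] [0.51681111 0.28393259 0.019     ]
side [205.3, 269.7] [0.60956475 0.28764305 0.019     ]
jar [ 0.462 -0.297  0.02 ]
drift [ 0.61  -0.324  0.02 ]
driver [0.422 0.413 0.02 ]
tweezers [ 0.459 -0.301  0.02 ]
yoyo [0.61  0.476 0.02 ]
pad_tray [ 0.738 -0.274  0.02 ]
```

Emit:
{"api": "jog_arm", "payload": {"commands": [[[0.64,0.9,-0.03],[0,0,-0.0353],1],[[0.64,0.9,-0.03],[0,0,-0.0353],1],[[0.64,0.9,-0.03],[0,0,-0.0353],1],[[0.64,0.9,-0.03],[0,0,-0.0353],1],[[0.64,0.9,-0.03],[0,0,-0.0353],1],[[0.64,0.9,-0.03],[0,0,-0.0353],1],[[0.64,0.9,-0.03],[0,0,-0.0353],1],[[0.64,0.9,-0.03],[0,0,-0.0353],1],[[0.64,0.9,-0.03],[0,0,-0.0353],1],[[0.64,0.9,-0.03],[0,0,-0.0353],1]], "newtons": 20}}

```text
t: 3.25
tool_pos: [0.4952, -0.0743, 0.202]
orientation: [3.141, 0.0, 0.002]
force: [0.5, -1.0, -0.0]
opening: 0.0012
```

Emit:
{"api": "jog_arm", "payload": {"commands": [[[0,0,0],[0,0,0],1],[[0,0,0],[0,0,0],1]]}}

```text
t: 3.5
tool_pos: [0.495, -0.0742, 0.202]
orientation: [3.141, 0.002, 0.001]
force: [0.3, -0.7, 0.4]
opening: 0.0007
```

```bash
python3 - <<'E'
from h import *
s,c=snap('wrist','w1.png'); print(s['t'],s['tool_pos'],s['orientation'],s['force'],s['opening'])
for k in ['case','front_face']:
    for d in robot.trace('wrist',k): print(k,d['p'],d['uv'],ray(c,d['uv'],.054,s))
E
```

```text
3.5 [ 0.49502062 -0.07421622  0.20197631] [3.14074323e+00 2.25700743e-03 1.01667743e-03] [ 0.28024768 -0.7249584   0.4492511 ] 0.0007094486630962752
case 0.94 [242.3, 55.1] [ 0.62303497 -0.04309112  0.054     ]
front_face 0.63 [239.0, 103.6] [ 0.58125263 -0.0387499   0.054     ]
```

View pics/w1.png

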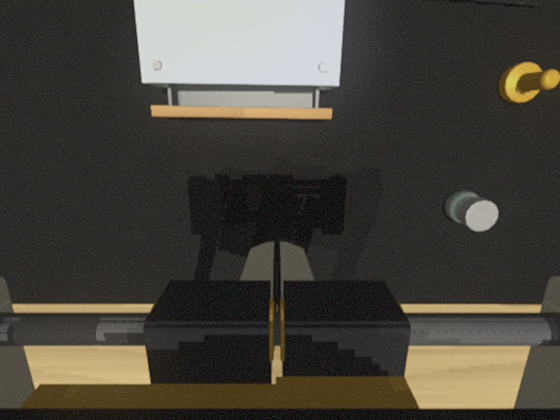

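The wrist view shows the plate's top edge running from (152,112) to (331,114), and the case rim at about row 86, columns 141 to 341. The case is nearly square to x.

```bash
python3 - <<'E'
from h import *
s=robot.read_state(); c=robot.read_camera('wrist')
for u in [(152,117),(331,119),(152,106)]: print('plate',ray(c,u,.052,s))
for u in [(141,84),(341,88)]: print('rim',ray(c,u,.056,s))
E
```

```text
plate [0.56905796 0.0438317  0.052     ]
plate [ 0.56687141 -0.12811834  0.052     ]
plate [0.57912749 0.04268703 0.052     ]
rim [0.59840668 0.04912866 0.056     ]
rim [ 0.59459404 -0.13540484  0.056     ]
```

Emit:
{"api": "jog_arm", "payload": {"commands": [[[0.05,0.0537,-0.29],[0,0,0],1],[[0.05,0.0537,-0.29],[0,0,0],1],[[0.05,0.0537,-0.29],[0,0,0],1],[[0.05,0.0537,-0.29],[0,0,0],1],[[0.05,0.0537,-0.29],[0,0,0],1],[[0.05,0.0537,-0.29],[0,0,0],1]]}}

```text
t: 4.45
tool_pos: [0.527, -0.0445, 0.0315]
orientation: [3.14, -0.005, 0.01]
force: [0.1, 0.2, 1.3]
opening: 0.0004
```

```bash
python3 - <<'E'
from h import *
s,c=snap('wrist','w2.png'); print(s['t'],s['tool_pos'],s['orientation'],s['force'],s['opening'])
E
```

```text
4.45 [ 0.52698144 -0.04451955  0.03145823] [ 3.13978935 -0.00467215  0.01014156] [0.07017119 0.16673526 1.28208471] 0.00041700546017109884
```

View pics/w2.png

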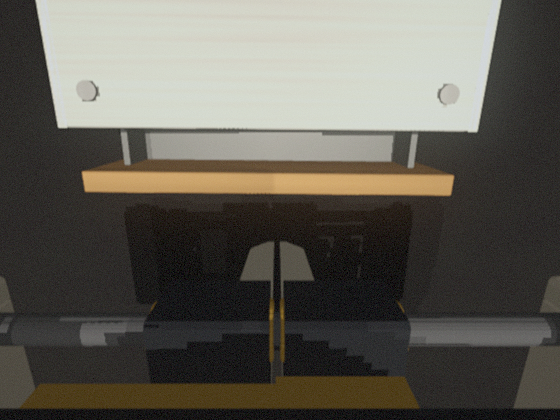

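Emit:
{"api": "jog_arm", "payload": {"commands": [[[0.01,0,0],[0,0,0],1],[[0.02,0,0],[0,0,0],1],[[0.03,0,0],[0,0,0],1],[[0.04,0,0],[0,0,0],1],[[0.045,0,0],[0,0,0],1],[[0.045,0,0],[0,0,0],1]]}}

```text
t: 5.25
tool_pos: [0.5539, -0.0443, 0.031]
orientation: [3.14, -0.004, 0.009]
force: [-0.5, 0.3, -0.9]
opening: 0.0005
```

Emit:
{"api": "jog_arm", "payload": {"commands": [[[0.0025,0,0],[0,0,0],1],[[0.005,0,0],[0,0,0],1],[[0.0075,0,0],[0,0,0],1],[[0.01,0,0],[0,0,0],1],[[0.01,0,0],[0,0,0],1]]}}

```text
t: 5.88
tool_pos: [0.56, -0.0443, 0.0311]
orientation: [3.14, -0.004, 0.009]
force: [0.8, 0.6, -0.3]
opening: 0.0003
```

Emit:
{"api": "jog_arm", "payload": {"commands": [[[0.0017,0,0],[0,0,0],1],[[0.0033,0,0],[0,0,0],1],[[0.005,0,0],[0,0,0],1],[[0.0067,0,0],[0,0,0],1],[[0.0067,0,0],[0,0,0],1]]}}

```text
t: 6.5
tool_pos: [0.5632, -0.0443, 0.0309]
orientation: [3.14, -0.004, 0.006]
force: [-5.6, -1.2, 5.7]
opening: 0.0004
```

Emit:
{"api": "jog_arm", "payload": {"commands": [[[0.0017,0,0],[0,0,0],1],[[0.0033,0,0],[0,0,0],1],[[0.0042,0,0],[0,0,0],1],[[0.0042,0,0],[0,0,0],1]]}}

```text
t: 7.0
tool_pos: [0.5649, -0.0443, 0.0308]
orientation: [3.14, -0.004, 0.003]
force: [-5.9, 0.1, 4.6]
opening: 0.0005
```

Emit:
{"api": "jog_arm", "payload": {"commands": [[[0.0017,0,0],[0,0,0],1],[[0.0033,0,0],[0,0,0],1],[[0.005,0,0],[0,0,0],1],[[0.005,0,0],[0,0,0],1]]}}

```text
t: 7.5
tool_pos: [0.567, -0.0444, 0.0306]
orientation: [3.14, -0.004, 0.0]
force: [-5.8, -0.5, 4.0]
opening: 0.0006
```

Emit:
{"api": "jog_arm", "payload": {"commands": [[[0.0017,0,0],[0,0,0],1],[[0.0033,0,0],[0,0,0],1],[[0.0033,0,0],[0,0,0],1]]}}

```text
t: 7.88
tool_pos: [0.568, -0.0443, 0.0305]
orientation: [3.14, -0.005, -0.003]
force: [-6.7, -0.0, 4.1]
opening: 0.0005
```

Emit:
{"api": "jog_arm", "payload": {"commands": [[[0.0017,0,0],[0,0,0],1],[[0.0033,0,0],[0,0,0],1],[[0.0033,0,0],[0,0,0],1]]}}

```text
t: 8.25
tool_pos: [0.5689, -0.0443, 0.0302]
orientation: [3.14, -0.005, -0.007]
force: [-6.1, 0.1, 6.1]
opening: 0.0003
```

Emit:
{"api": "jog_arm", "payload": {"commands": [[[0.0017,0,0],[0,0,0],1],[[0.0033,0,0],[0,0,0],1],[[0.0033,0,0],[0,0,0],1]]}}

```text
t: 8.62
tool_pos: [0.5699, -0.0443, 0.0301]
orientation: [3.14, -0.005, -0.011]
force: [-7.7, -0.3, 4.9]
opening: 0.0
```

Emit:
{"api": "jog_arm", "payload": {"commands": [[[0.0017,0,0],[0,0,0],1],[[0.0033,0,0],[0,0,0],1],[[0.0033,0,0],[0,0,0],1]]}}

```text
t: 9.0
tool_pos: [0.5707, -0.0443, 0.0299]
orientation: [3.14, -0.005, -0.015]
force: [-7.6, -1.0, 6.4]
opening: 0.0002
```

Emit:
{"api": "jog_arm", "payload": {"commands": [[[0.0017,0,0],[0,0,0],1],[[0.003,0,0],[0,0,0],1],[[0.003,0,0],[0,0,0],1]]}}

```text
t: 9.38
tool_pos: [0.5711, -0.0443, 0.0297]
orientation: [3.141, -0.005, -0.02]
force: [-9.0, -0.4, 6.8]
opening: 0.0005
```

Emit:
{"api": "jog_arm", "payload": {"commands": [[[0.0017,0,0],[0,0,0],1],[[0.003,0,0],[0,0,0],1],[[0.003,0,0],[0,0,0],1]]}}

```text
t: 9.75
tool_pos: [0.5712, -0.0443, 0.0295]
orientation: [3.141, -0.005, -0.025]
force: [-10.6, 0.3, 7.9]
opening: 0.0006
```

Emit:
{"api": "jog_arm", "payload": {"commands": [[[0.0017,0,0],[0,0,0],1],[[0.003,0,0],[0,0,0],1],[[0.003,0,0],[0,0,0],1]]}}

```text
t: 10.12
tool_pos: [0.5713, -0.0443, 0.0293]
orientation: [3.141, -0.005, -0.031]
force: [-10.6, 0.2, 7.6]
opening: 0.0004
```

Emit:
{"api": "jog_arm", "payload": {"commands": [[[0.0017,0,0],[0,0,0],1],[[0.0033,0,0],[0,0,0],1],[[0.0037,0,0],[0,0,0],1],[[0.0037,0,0],[0,0,0],1]]}}

```text
t: 10.62
tool_pos: [0.5715, -0.0442, 0.0292]
orientation: [3.141, -0.005, -0.038]
force: [-11.7, 0.2, 9.0]
opening: 0.0006
```

Emit:
{"api": "jog_arm", "payload": {"commands": [[[-0.015,0,0],[0,0,0],1],[[-0.03,0,0],[0,-0.0038,0],1],[[-0.045,0,0],[0,-0.0038,0],1],[[-0.06,0,0],[0,-0.0038,0],1],[[-0.08,0,0],[0,-0.0038,0],1],[[-0.1,0,0],[0,-0.0038,0],1],[[-0.12,0,0],[0,-0.0038,0],1],[[-0.145,0,0],[0,-0.0038,0],1],[[-0.17,0,0],[0,-0.0038,0],1],[[-0.17,0,0],[0,-0.0038,0],1]]}}

```text
t: 11.88
tool_pos: [0.4688, -0.0443, 0.0292]
orientation: [3.141, -0.006, -0.0]
force: [-0.1, -0.2, -0.4]
opening: 0.0004
```

```bash
python3 - <<'E'
from h import *
s,c=snap('wrist','w3.png'); print(s['t'],s['tool_pos'],s['orientation'],s['force'],s['opening'])
E
```

```text
11.875 [ 0.46877207 -0.04429044  0.02921525] [ 3.14091377e+00 -5.68877169e-03 -4.20962598e-04] [-0.05925507 -0.21860454 -0.43215932] 0.0004355238094393453
```

View pics/w3.png

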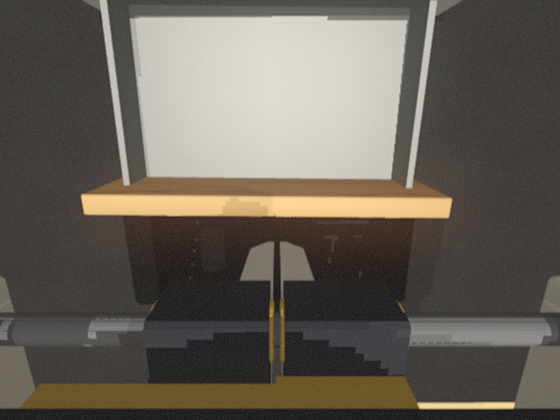

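The drawer has sprung out. Next is the cup.

Emit:
{"api": "jog_arm", "payload": {"commands": [[[0,0,0.1],[0,0,0],1],[[0,0,0.2],[0,0,0],1],[[0,0.2,0.28],[0,0,0],-1],[[0,0.547,0.28],[0,0,0],-1],[[0,0.547,0.28],[0,0,0],-1],[[0,0.547,0.28],[0,0,0],-1],[[0,0.547,0.28],[0,0,0],-1],[[0,0.547,0.28],[0,0,0],-1],[[0,0.547,0.28],[0,0,0],-1],[[0,0.547,0.28],[0,0,0],-1]]}}

```text
t: 13.18
tool_pos: [0.4699, 0.2827, 0.1972]
orientation: [3.14, -0.007, 0.0]
force: [-0.6, -0.8, -0.0]
opening: 0.076
```

```bash
python3 - <<'E'
from h import *
s,c=snap('wrist','w4.png'); print(s['t'],s['tool_pos'],s['orientation'],s['force'],s['opening'])
for d in robot.trace('wrist','cup_mid'): print(d['p'],d['uv'],d['pixels'].sum(),ray(c,d['uv'],.019,s), c['pixels'][d['pixels']].mean(0))
E
```

```text
13.175 [0.46986983 0.2826821  0.19718402] [ 3.14003092e+00 -6.83861722e-03  4.00924592e-04] [-0.6271557  -0.75388731 -0.01236784] 0.07602776547261046
0.71 [270.6, 50.2] 1061 [0.60704017 0.28775432 0.019     ] [58.4137606  56.6663525  56.09142319]
0.62 [277.5, 143.5] 780 [0.51616761 0.28126534 0.019     ] [221.71025641 199.36153846  93.57179487]
0.56 [267.4, 212.1] 794 [0.4392178  0.29304869 0.019     ] [27.57052897 85.35768262 37.51889169]
```

View pics/w4.png

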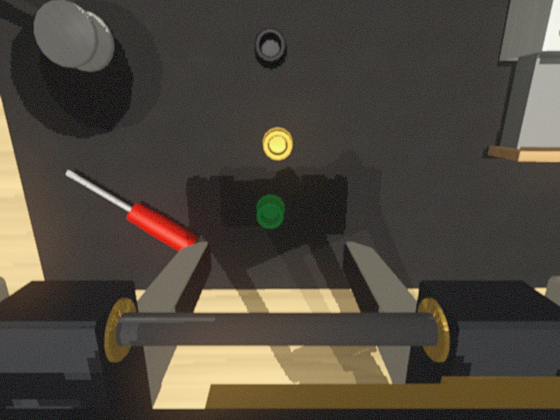

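The wrist view shows the brass cup at (277,143), with the green one at (269,211) and the black one at (270,46). All three cameras put the brass cup at about (0.517, 0.282).

Emit:
{"api": "jog_arm", "payload": {"commands": [[[0.0778,-0.0005,0],[0,0,0],-0.3],[[0.0778,-0.0005,-0.1],[0,0,0],-0.3],[[0.0778,-0.0005,-0.2],[0,0,0],-0.3],[[0.0778,-0.0005,-0.27],[0,0,0],-0.3],[[0.0778,-0.0005,-0.3],[0,0,0],-0.3],[[0.0778,-0.0005,-0.312],[0,0,0],-0.3],[[0.0778,-0.0005,-0.312],[0,0,0],-0.3],[[0.0778,-0.0005,-0.312],[0,0,0],-0.3]]}}

```text
t: 14.28
tool_pos: [0.5182, 0.2827, 0.0123]
orientation: [-3.141, 0.009, -0.005]
force: [-0.5, 0.4, 0.3]
opening: 0.0604
```

```bash
python3 - <<'E'
from h import *
s,c=snap('wrist','w5.png'); print(s['t'],s['tool_pos'],s['orientation'],s['force'],s['opening'])
snap('side','s5.png')
E
```

```text
14.275 [0.51817372 0.28270183 0.01225071] [-3.14147594  0.00857825 -0.00542542] [-0.50574624  0.42309047  0.33824848] 0.06042413143394595
```

View pics/w5.png

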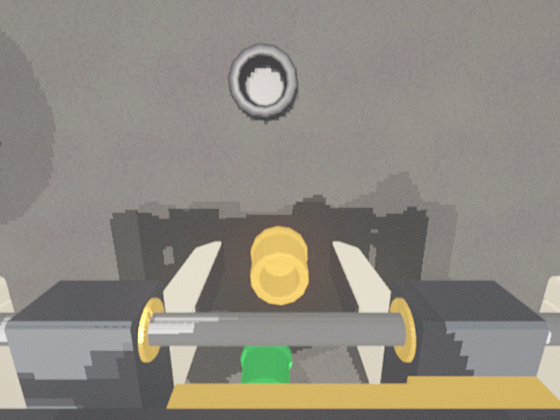

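View pics/s5.png

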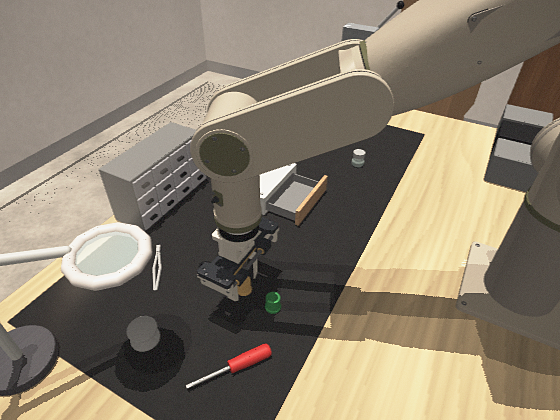

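The cup is centred between the fingers (column 279 against 277). I'll close the gripper.

Emit:
{"api": "jog_arm", "payload": {"commands": [[[0,0,0],[0,0,0],1],[[0,0,0],[0,0,0],1],[[0,0,0],[0,0,0],1],[[0,0,0],[0,0,0],1],[[0,0,0],[0,0,0],1]], "newtons": 15}}

```text
t: 15.0
tool_pos: [0.5178, 0.2826, 0.0119]
orientation: [3.141, -0.008, 0.004]
force: [-0.9, -0.3, 2.0]
opening: 0.0321
```

Emit:
{"api": "jog_arm", "payload": {"commands": [[[0,0,0.05],[0,0,0],1],[[0,0,0.1],[0,0,0],1],[[0,0,0.15],[0,0,0],1],[[0,0,0.2],[0,0,0],1],[[0,0,0.2],[0,0,0],1]]}}

```text
t: 15.62
tool_pos: [0.5196, 0.2834, 0.1346]
orientation: [-3.14, 0.008, -0.012]
force: [-0.3, 0.0, -1.7]
opening: 0.0324
```

```bash
python3 - <<'E'
from h import *
s,c=snap('wrist','w6.png'); print(s['t'],s['tool_pos'],s['orientation'],s['force'],s['opening'])
s,c=snap('scene','sc6.png')
img=c['pixels'][190:250,190:280]; cv2.imwrite('pics/sc6z.png',cv2.resize(img[...,::-1],None,fx=6,fy=6,interpolation=2))
E
```

```text
15.625 [0.51962494 0.28344765 0.1345621 ] [-3.13960245  0.00830293 -0.01202688] [-0.3329365   0.01876704 -1.72814794] 0.03239669300472875
```

View pics/w6.png

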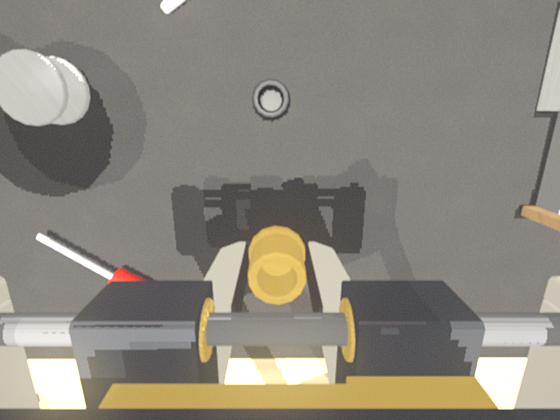

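View pics/sc6z.png

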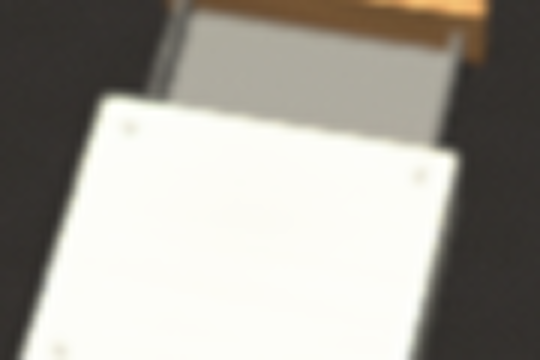

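The cup is held and the drawer is open.

Emit:
{"api": "jog_arm", "payload": {"commands": [[[0.01,-0.06,0],[0,0,0],1],[[0.02,-0.14,0],[0,0,0],1],[[0.03,-0.22,0],[0,0,0],1],[[0.04,-0.3,0],[0,0,0],1],[[0.05,-0.38,0],[0,0,0],1],[[0.056,-0.46,0],[0,0,0],1],[[0.056,-0.51,0],[0,0,0],1],[[0.056,-0.5425,0],[0,0,0],1],[[0.056,-0.5425,0],[0,0,0],1],[[0.056,-0.5425,0],[0,0,0],1]]}}

```text
t: 16.98
tool_pos: [0.5507, -0.0421, 0.1301]
orientation: [-3.141, 0.008, -0.002]
force: [-1.3, 0.3, -0.1]
opening: 0.0328
```

```bash
python3 - <<'E'
from h import *
s,c=snap('wrist','w7.png'); print(s['t'],s['tool_pos'],s['orientation'],s['force'],s['opening'])
s,c=snap('side','s7.png')
a=c['pixels'][130:260,200:380]; cv2.imwrite('pics/s7z.png',cv2.resize(a[...,::-1],None,fx=4,fy=4,interpolation=2))
E
```

```text
16.975 [ 0.55072103 -0.04206209  0.13012675] [-3.14144394e+00  7.57938769e-03 -1.89366751e-03] [-1.32906215  0.33984343 -0.06115015] 0.03275085744255952
```

View pics/w7.png

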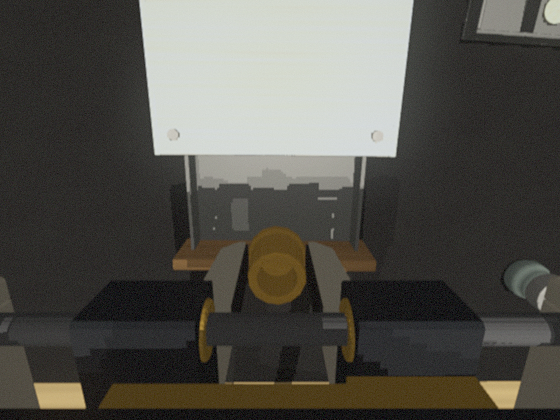

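View pics/s7z.png

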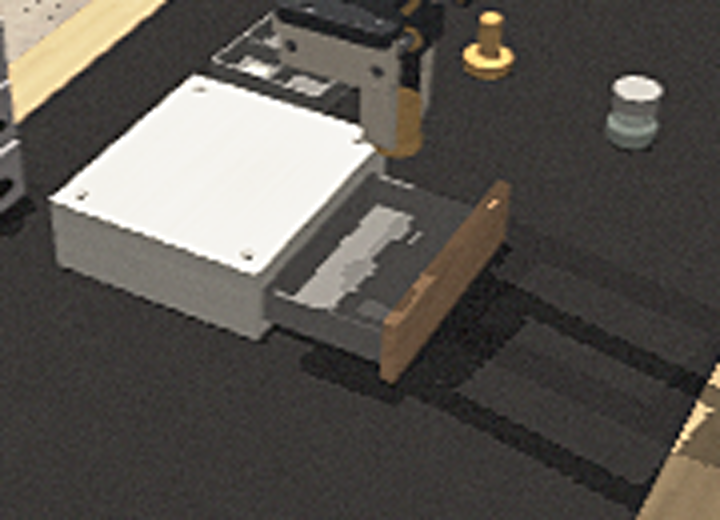

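```bash
python3 - <<'E'
from h import *
s=robot.read_state(); c=robot.read_camera('wrist')
for u,z in [((155,155),.056),((396,155),.056),((195,243),.052),((175,258),.052),((374,258),.052)]: print(u,ray(c,u,z,s))
E
```

```text
(155, 155) [0.59900868 0.04986972 0.056     ]
(396, 155) [ 0.59826445 -0.1321997   0.056     ]
(195, 243) [0.52539545 0.02630192 0.052     ]
(175, 258) [0.51176695 0.04427232 0.052     ]
(374, 258) [ 0.51108598 -0.12401357  0.052     ]
```

Emit:
{"api": "jog_arm", "payload": {"commands": [[[0.008,0,-0.03],[0,0,0],1],[[0.008,0,-0.06],[0,0,0],1],[[0.008,0,-0.09],[0,0,0],1],[[0.008,0,-0.12],[0,0,0],1],[[0.008,0,-0.15],[0,0,0],1],[[0.008,0,-0.17],[0,0,0],1],[[0.008,0,-0.175],[0,0,0],1],[[0.008,0,-0.175],[0,0,0],1]]}}

```text
t: 18.12
tool_pos: [0.5561, -0.042, 0.0259]
orientation: [3.141, -0.006, 0.004]
force: [0.5, -0.3, -1.6]
opening: 0.0325
```

```bash
python3 - <<'E'
from h import *
s,c=snap('wrist','w8.png'); print(s['t'],s['tool_pos'],s['orientation'],s['force'],s['opening'])
s,c=snap('side','s8.png')
a=c['pixels'][130:260,200:380]; cv2.imwrite('pics/s8z.png',cv2.resize(a[...,::-1],None,fx=4,fy=4,interpolation=2))
E
```

```text
18.125 [ 0.55609201 -0.04197314  0.02586933] [ 3.14129837 -0.00618642  0.00376053] [ 0.47163916 -0.3499363  -1.57439163] 0.032500929169343926
```

View pics/w8.png

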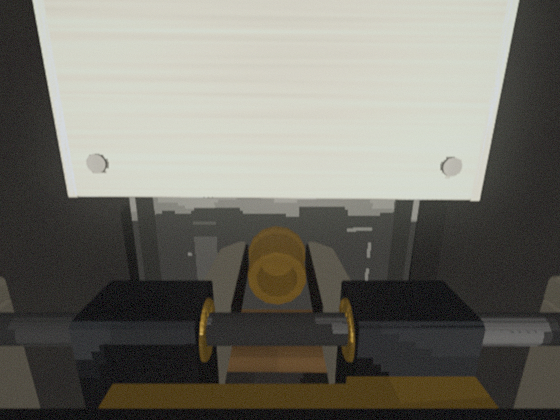

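View pics/s8z.png

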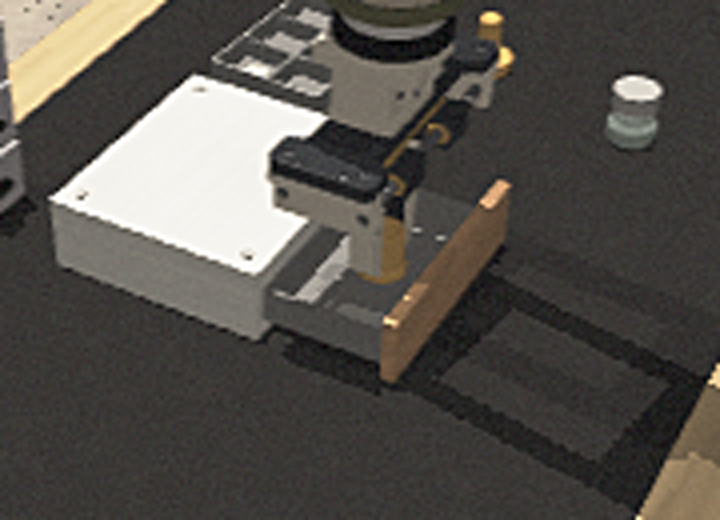

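The cup hangs inside the tray, clear of the walls. I'll lower it by feel.

Emit:
{"api": "jog_arm", "payload": {"commands": [[[0,0,-0.002],[0,0,0],1],[[0,0,-0.004],[0,0,0],1],[[0,0,-0.006],[0,0,0],1],[[0,0,-0.006],[0,0,0],1]]}}

```text
t: 18.73
tool_pos: [0.5564, -0.042, 0.0228]
orientation: [3.141, -0.006, 0.005]
force: [0.4, 0.2, -1.5]
opening: 0.0324
```

Emit:
{"api": "jog_arm", "payload": {"commands": [[[0,0,-0.002],[0,0,0],1],[[0,0,-0.003],[0,0,0],1],[[0,0,-0.003],[0,0,0],1]]}}

```text
t: 19.1
tool_pos: [0.5564, -0.042, 0.0209]
orientation: [3.141, -0.006, 0.005]
force: [-0.4, 0.4, -0.3]
opening: 0.0326
```

Emit:
{"api": "jog_arm", "payload": {"commands": [[[0,0,-0.002],[0,0,0],1],[[0,0,-0.002],[0,0,0],1],[[0,0,-0.002],[0,0,0],1]]}}

```text
t: 19.48
tool_pos: [0.5566, -0.042, 0.0207]
orientation: [3.141, -0.006, 0.005]
force: [-4.0, 0.9, 8.2]
opening: 0.0326
```

Emit:
{"api": "jog_arm", "payload": {"commands": [[[0,0,0.001],[0,0,0],0.5],[[0,0,0.001],[0,0,0],0.2],[[0,0,0.001],[0,0,0],0],[[0,0,0.001],[0,0,0],-0.2],[[0,0,0.001],[0,0,0],-0.2],[[0,0,0.001],[0,0,0],-0.2]]}}

```text
t: 20.23
tool_pos: [0.5566, -0.042, 0.0213]
orientation: [3.141, -0.006, 0.005]
force: [-0.7, 0.5, -0.2]
opening: 0.056
```

```bash
python3 - <<'E'
from h import *
s,c=snap('wrist','w9.png'); print(s['t'],s['tool_pos'],s['orientation'],s['force'],s['opening'])
E
```

```text
20.225 [ 0.55662985 -0.04203626  0.02128143] [ 3.14108214 -0.00599386  0.00531972] [-0.73980332  0.49915941 -0.1502574 ] 0.056046480396272094
```

View pics/w9.png

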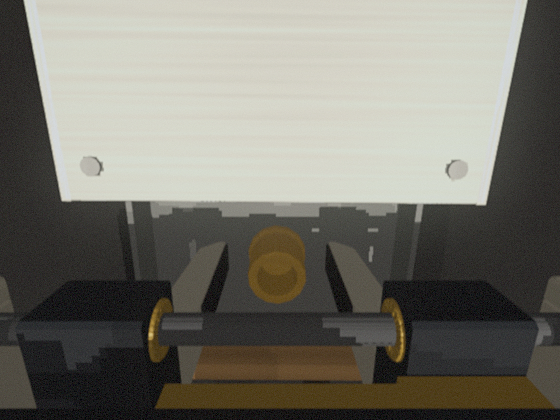

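Emit:
{"api": "jog_arm", "payload": {"commands": [[[0,0,0.03],[0,0,0],-0.2],[[0,0,0.08],[0,0,0],-0.2],[[0,0,0.14],[0,0,0],-0.2],[[0,0,0.19],[0,0,0],-0.2],[[0,0,0.19],[0,0,0],-0.2],[[-0.08,0,0.19],[0,0,0],1],[[-0.16,0,0.19],[0,0,0],1],[[-0.165,0,0.19],[0,0,0],1],[[-0.165,0,0.19],[0,0,0],1],[[-0.165,0,0.19],[0,0,0],1]]}}

```text
t: 21.52
tool_pos: [0.4588, -0.0421, 0.1357]
orientation: [3.141, -0.006, 0.007]
force: [0.8, -0.2, -0.4]
opening: 0.0105
```

```bash
python3 - <<'E'
from h import *
s,c=snap('wrist','w10.png'); print(s['t'],s['tool_pos'],s['orientation'],s['force'],s['opening'])
s,c=snap('side','s10.png')
a=c['pixels'][130:260,200:380]; cv2.imwrite('pics/s10z.png',cv2.resize(a[...,::-1],None,fx=4,fy=4,interpolation=2))
E
```

```text
21.525 [ 0.45879429 -0.04214377  0.13572702] [ 3.14092167 -0.00587214  0.00706237] [ 0.81810405 -0.1968303  -0.42273002] 0.01051178195043497
```

View pics/w10.png

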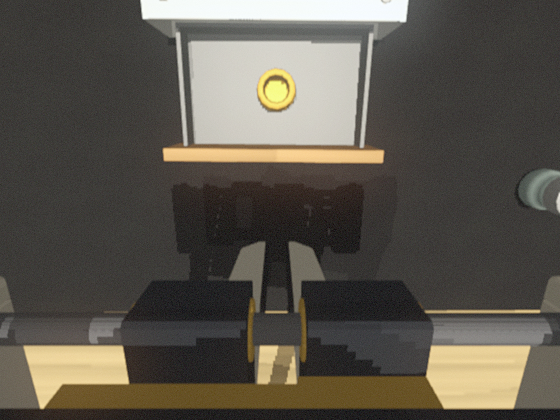

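View pics/s10z.png

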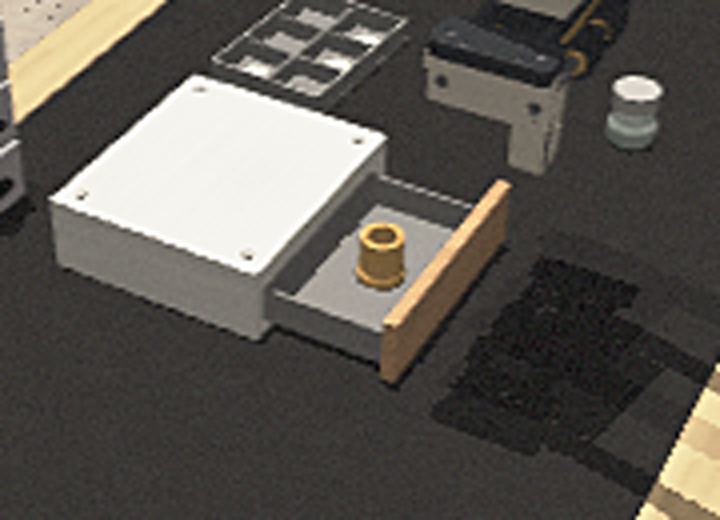

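The cup stands upright in mid-tray, with its rim at (277,89) in the wrist view. Next I shut the drawer.

Emit:
{"api": "jog_arm", "payload": {"commands": [[[0,0,-0.09],[0,0,0],1],[[0,0,-0.17],[0,0,0],1],[[0,0,-0.176],[0,0,0],1],[[0.01,0,-0.176],[0,0,0],1],[[0.02,0,-0.176],[0,0,0],1],[[0.03,0,-0.176],[0,0,0],1],[[0.04,0,-0.176],[0,0,0],1],[[0.042,0,-0.176],[0,0,0],1]]}}

```text
t: 22.62
tool_pos: [0.4845, -0.0422, 0.0303]
orientation: [3.141, -0.006, 0.007]
force: [-0.1, -0.2, -0.2]
opening: 0.0004
```

Emit:
{"api": "jog_arm", "payload": {"commands": [[[0.0025,0,0],[0,0,0],1],[[0.005,0,0],[0,0,0],1],[[0.0075,0,0],[0,0,0],1],[[0.01,0,0],[0,0,0],1],[[0.0125,0,0],[0,0,0],1],[[0.015,0,0],[0,0,0],1],[[0.0175,0,0],[0,0,0],1],[[0.02,0,0],[0,0,0],1]]}}

```text
t: 23.62
tool_pos: [0.4956, -0.0422, 0.0301]
orientation: [3.141, -0.006, 0.004]
force: [-5.8, -0.7, 3.2]
opening: 0.0007
```

Emit:
{"api": "jog_arm", "payload": {"commands": [[[0.005,0,0],[0,0,0],1],[[0.01,0,0],[0,0,0],1],[[0.015,0,0],[0,0,0],1],[[0.02,0,0],[0,0,0],1],[[0.025,0,0],[0,0,0],1],[[0.03,0,0],[0,0,0],1],[[0.035,0,0],[0,0,0],1],[[0.04,0,0],[0,0,0],1],[[0.045,0,0],[0,0,0],1],[[0.05,0,0],[0,0,0],1]]}}

```text
t: 24.88
tool_pos: [0.5245, -0.0425, 0.0298]
orientation: [3.141, -0.006, -0.0]
force: [-6.7, -2.0, 4.5]
opening: 0.0006
```

Emit:
{"api": "jog_arm", "payload": {"commands": [[[0.005,0,0],[0,0,0],1],[[0.01,0,0],[0,0,0],1],[[0.015,0,0],[0,0,0],1],[[0.02,0,0],[0,0,0],1],[[0.025,0,0],[0,0,0],1],[[0.03,0,0],[0,0,0],1],[[0.035,0,0],[0,0,0],1],[[0.04,0,0],[0,0,0],1],[[0.045,0,0],[0,0,0],1],[[0.05,0,0],[0,0,0],1]]}}

```text
t: 26.12
tool_pos: [0.5533, -0.0428, 0.0295]
orientation: [3.14, -0.006, -0.005]
force: [-8.2, -1.5, 5.6]
opening: 0.0005
```

Emit:
{"api": "jog_arm", "payload": {"commands": [[[0.003,0,0],[0,0,0],1],[[0.006,0,0],[0,0,0],1],[[0.009,0,0],[0,0,0],1],[[0.012,0,0],[0,0,0],1],[[0.015,0,0],[0,0,0],1],[[0.015,0,0],[0,0,0],1]]}}

```text
t: 26.88
tool_pos: [0.5613, -0.043, 0.0292]
orientation: [3.14, -0.006, -0.009]
force: [-5.7, -1.0, 4.5]
opening: 0.0002
```

Emit:
{"api": "jog_arm", "payload": {"commands": [[[0.0025,0,0],[0,0,0],1],[[0.005,0,0],[0,0,0],1],[[0.005,0,0],[0,0,0],1]]}}

```text
t: 27.25
tool_pos: [0.5632, -0.0429, 0.0289]
orientation: [3.14, -0.006, -0.013]
force: [-5.5, 1.0, 4.6]
opening: 0.0004
```

Emit:
{"api": "jog_arm", "payload": {"commands": [[[0.0025,0,0],[0,0,0],1],[[0.004,0,0],[0,0,0],1],[[0.004,0,0],[0,0,0],1]]}}

```text
t: 27.62
tool_pos: [0.5646, -0.0429, 0.0286]
orientation: [3.14, -0.006, -0.016]
force: [-5.1, 0.0, 4.3]
opening: 0.0006
```

Emit:
{"api": "jog_arm", "payload": {"commands": [[[0.0025,0,0],[0,0,0],1],[[0.004,0,0],[0,0,0],1],[[0.004,0,0],[0,0,0],1]]}}

```text
t: 28.0
tool_pos: [0.566, -0.043, 0.0283]
orientation: [3.14, -0.007, -0.02]
force: [-5.3, -0.2, 5.0]
opening: 0.0007
```

Emit:
{"api": "jog_arm", "payload": {"commands": [[[0.0025,0,0],[0,0,0],1],[[0.0033,0,0],[0,0,0],1],[[0.0033,0,0],[0,0,0],1]]}}

```text
t: 28.38
tool_pos: [0.5668, -0.0429, 0.0281]
orientation: [3.14, -0.007, -0.024]
force: [-6.2, -0.4, 4.3]
opening: 0.0007
```

Emit:
{"api": "jog_arm", "payload": {"commands": [[[0.0025,0,0],[0,0,0],1],[[0.0033,0,0],[0,0,0],1],[[0.0033,0,0],[0,0,0],1]]}}

```text
t: 28.75
tool_pos: [0.5677, -0.0429, 0.0279]
orientation: [3.14, -0.007, -0.028]
force: [-7.3, -0.4, 6.3]
opening: 0.0002
```

Emit:
{"api": "jog_arm", "payload": {"commands": [[[0.0025,0,0],[0,0,0],1],[[0.0033,0,0],[0,0,0],1],[[0.0033,0,0],[0,0,0],1]]}}

```text
t: 29.12
tool_pos: [0.5684, -0.0429, 0.0276]
orientation: [3.14, -0.007, -0.033]
force: [-7.0, -0.1, 5.7]
opening: 0.0005
```

Emit:
{"api": "jog_arm", "payload": {"commands": [[[0.0025,0,0],[0,0,0],1],[[0.0033,0,0],[0,0,0],1],[[0.0033,0,0],[0,0,0],1]]}}

```text
t: 29.5
tool_pos: [0.569, -0.0429, 0.0274]
orientation: [3.141, -0.007, -0.038]
force: [-9.2, 0.0, 7.0]
opening: 0.001
```

Emit:
{"api": "jog_arm", "payload": {"commands": [[[0.0025,0,0],[0,0,0],1],[[0.0033,0,0],[0,0,0],1],[[0.0033,0,0],[0,0,0],1]]}}

```text
t: 29.88
tool_pos: [0.5693, -0.0429, 0.0271]
orientation: [3.141, -0.007, -0.044]
force: [-10.3, -0.5, 7.9]
opening: 0.0004
```

Emit:
{"api": "jog_arm", "payload": {"commands": [[[0.0017,0,0],[0,0,0],1],[[0.0033,0,0],[0,0,0],1],[[0.0038,0,0],[0,0,0],1],[[0.0038,0,0],[0,0,0],1]]}}

```text
t: 30.38
tool_pos: [0.5695, -0.0429, 0.0269]
orientation: [3.141, -0.007, -0.051]
force: [-11.9, -0.1, 9.6]
opening: 0.0006
```

Felt about 12 N at the stop, so I'm drawing back slowly.

Emit:
{"api": "jog_arm", "payload": {"commands": [[[-0.005,0,0],[0,0,0],1],[[-0.01,0,0],[0,0,0],1],[[-0.015,0,0],[0,0,0],1],[[-0.02,0,0],[0,0,0],1],[[-0.025,0,0],[0,0,0],1],[[-0.03,0,0],[0,0,0],1],[[-0.05,0,0],[0,0,0],1],[[-0.07,0,0],[0,-0.005,0],1],[[-0.07,0,0],[0,-0.005,0],1]]}}

```text
t: 31.5
tool_pos: [0.5259, -0.0427, 0.0266]
orientation: [3.141, -0.007, -0.003]
force: [0.2, -0.1, 0.4]
opening: 0.0002
```

```bash
python3 - <<'E'
from h import *
s,c=snap('wrist','w11.png'); print(s['t'],s['tool_pos'],s['orientation'],s['force'],s['opening'])
s,c=snap('side','s11.png')
a=c['pixels'][130:260,200:380]; cv2.imwrite('pics/s11z.png',cv2.resize(a[...,::-1],None,fx=4,fy=4,interpolation=2))
E
```

```text
31.5 [ 0.52590475 -0.04272509  0.02655025] [ 3.14127496 -0.00731674 -0.00332474] [ 0.21565552 -0.09480656  0.44867451] 0.0001875280348796261
```

View pics/w11.png

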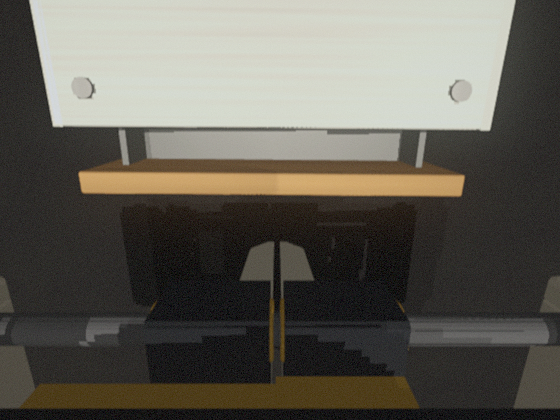

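View pics/s11z.png

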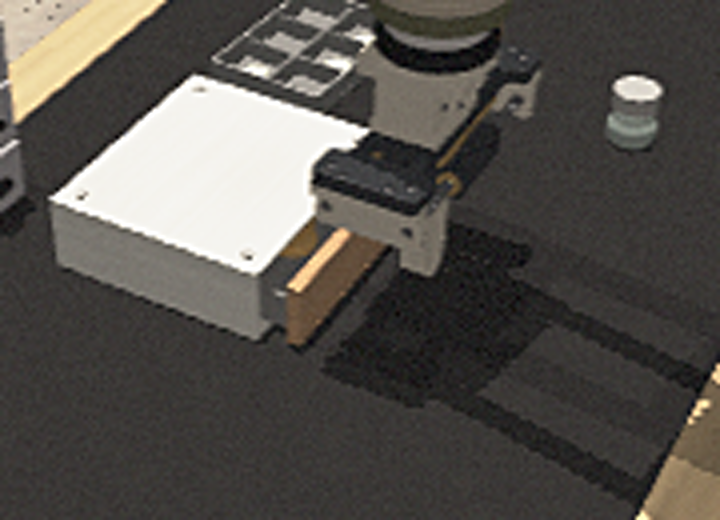

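Emit:
{"api": "jog_arm", "payload": {"commands": [[[-0.06,0,0.05],[0,0,0],1],[[-0.1,0,0.15],[0,0,0],1],[[-0.1,-0.1,0.25],[0,0,0],1],[[-0.1,-0.2,0.3],[0,0,0],1],[[-0.1,-0.2,0.3],[0,0,0],1],[[-0.1,-0.2,0.3],[0,0,0],1],[[-0.1,-0.2,0.3],[0,0,0],1]]}}

```text
t: 32.48
tool_pos: [0.4674, -0.1622, 0.2064]
orientation: [-3.141, 0.007, 0.003]
force: [0.3, -0.4, -0.8]
opening: 0.0003
```

```bash
python3 - <<'E'
from h import *
s,c=snap('wrist','w12.png'); print(s['t'],s['tool_pos'],s['orientation'],s['force'],s['opening'])
s,c=snap('side','s12.png')
a=c['pixels'][130:260,200:380]; cv2.imwrite('pics/s12z.png',cv2.resize(a[...,::-1],None,fx=4,fy=4,interpolation=2))
# expected outline of upright cup at tray centre
for dx in (0,):
  X=.5705+.010+.046
  for z in (.009,.043):
    for a in np.arange(0,6.28,1.57): 
      u=proj(c,[X+.015*np.cos(a),-.042+.015*np.sin(a),z]); print(z,((u-[200,130])*4).round())
E
```

```text
32.475 [ 0.4674042  -0.16221947  0.20642782] [-3.14116050e+00  7.43117143e-03  3.00061086e-03] [ 0.32920551 -0.44771457 -0.76538581] 0.0003104392406439782
0.009 [267. 235.]
0.009 [275. 254.]
0.009 [304. 249.]
0.009 [296. 230.]
0.043 [266. 196.]
0.043 [275. 214.]
0.043 [305. 209.]
0.043 [296. 191.]
```

View pics/w12.png

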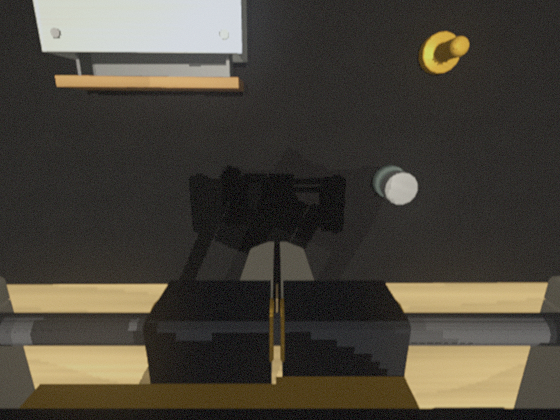

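View pics/s12z.png

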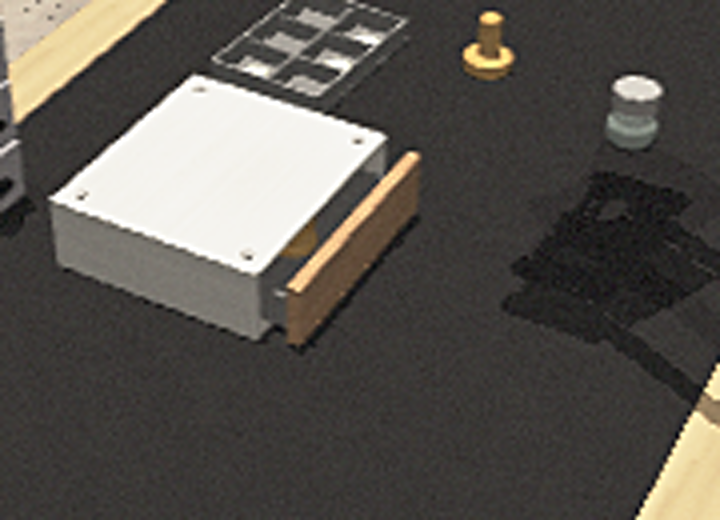

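```bash
python3 - <<'E'
from h import *
s,c=snap('side','s13.png')
a=c['pixels'][170:205,255:300]; cv2.imwrite('pics/s13z.png',cv2.resize(a[...,::-1],None,fx=14,fy=14,interpolation=0))
b=cv2.imread('pics/s12.png')[170:205,255:300].astype(int); print(np.abs(b-a[...,::-1]).mean())
E
```

```text
1.9125925925925926
```

View pics/s13z.png

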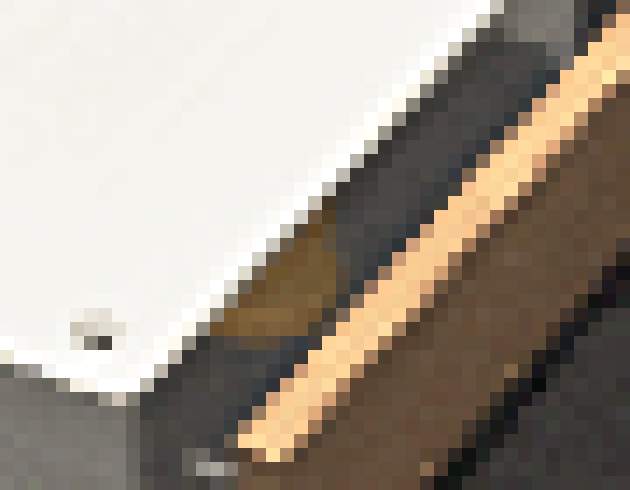

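The brass shows a vertical side edge with the foot flange widening at the bottom, so the cup is upright. The drawer hasn't moved between the two pictures. Handing in.

```bash
python3 -c "
from plant import robot
print(robot.read_state()['t']); print(robot.close_job())"
```

```text
32.625
the job is handed in; nothing more can be done
None
```

The job is handed in at t = 32.6 s, with the brass cup standing in the drawer and the drawer shut. No verdict was reported.

- **Opening:** I pushed the drawer front by feel to about 12 N along the push direction (about 15 N in all). The latch let go and the drawer sprang out.
- **Placing:** I took the brass cup from between its green and black look-alikes. I set it down near the middle of the tray, where it touched down with about 8 N, and let it go. The wrist and side pictures showed it upright.
- **Closing:** I pushed the drawer slowly to the stop, with the same 12 N (about 15 N in all), and drew back. It stayed shut.

**Last checks:**
- **Drawer:** its front lies where it did at the start, about 28 mm before the case rim. It did not move between the two last pictures.
- **Cup:** only part of it shows through the gap in the side view. What shows is an upright edge with the foot flange at the bottom, about 2 pixels (perhaps 5 mm) nearer the front than I worked out.
- **Bystanders:** the drift, jar and pad tray look unmoved in the last pictures. I did not look again at the yo-yo, tweezers and screwdriver after taking the cup, but the arm touched none of them that I felt or saw.
- **Arm:** it ended clear of everything, with about 1 N read on the tool, which is within its noise.
- **Unexplained:** each push also showed 4 to 10 N upward on the tool. I did not find out why. I counted it in the totals above, and the readings stayed below 20 N.

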